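# Close the split focus-gear housing of a microscope and hold it shut

### The arm

A 6-joint arm with a two-finger parallel gripper is mounted at the origin on the work surface. World frame = base frame: x ahead of the robot, y to its left, z up, the work surface at z = 0. Lengths are in mm, angles in rad, forces in N, time in s.
With the tool pointing down it reaches from about 350 to 875 mm from the base axis. Payload 4.2 kg.
Tool frame: the origin (TCP) lies between the finger pads; the fingertips stand 25 mm ahead of it and the grasp point (between the pads) lies 6 mm ahead of it; z points along the fingers, x is the direction in which the jaws open and shut, and the axes are right-handed (so a half turn about z gives the same grasp; the last joint's range is limited). The gripper opens to 85 mm and grips with 20 to 120 N. Pads are 22 mm wide; open, the fingers measure 114 mm over their backs; the gripper's body (76 mm by 85 mm) begins 54 mm behind the grasp point. The pads swing forward as they close: fully open they stand 13 mm farther back than shut.
Start: joints at [-1.073, 0.385, 0.008, 0, -1.194, -0.259], TCP at [147.853, -607.239, 256.312] pointing down, gripper open.
Joint ranges: [-3.14, 3.14], [-1.21, 2.06], [-1.07, 1.41], [-3.16, 2.05], [-2.99, -0.16], [-3.1, 3.1]. Speed limits (rad/s): [2.79, 2.79, 3.14, 3.14, 3.14, 3.14].

### API

Orientations are given as a unit quaternion [x, y, z, w].
In Python, from plant import telemetry, viewer, env, boxes_of gives the robot as it stands.
- The arm moves only by the tool arm_command, never from a script. Its argument "commands" is a list of rows, each a list of 7 numbers: the shift along the world's x, y, z normalised to -1 to 1, where 1 is 4 cm, then the turn, a rotation vector about the world's x, y, z normalised to -1 to 1, where 1 is 0.08 rad, then the gripper command: -1 is shut, 1 is fully open, values between are in proportion. A call has 1 to 10 rows; each row shifts and turns the commanded pose from where the row before left it; what a row does not reach is not made up. A row lasts 1/8 s, in which the tool goes at most 62.5 mm and 10.7 degrees, less where a joint would pass 70% of its speed; a pose out of reach is approached as far as the arm can. A call with a number of a shift or a turn outside -1 to 1 is refused whole. A call with a gripper value outside its range is refused whole. The fingers move at their own pace and stop on an object; the grip force is fixed at half the most. Time passes only in rows, so rows that do not move let the fingers close. It gives the time, the measured TCP pose, the force and the opening at its end, in the units of the state.
- telemetry.state(): the state, without advancing time (a new reading comes with each control period).
- viewer.get_image(name): name is "scene" or "side" or "wrist"; returns a dict with "frame" (420x560x3 uint8, red, green, blue), "K" (3x3 intrinsics, pixels), "R" (3x3) and "t" (3): a world point X has camera coordinates R X + t. Camera axes: x right, y down, z forward; pixel columns grow to the right and rows downward; lengths in mm; the calibration is good to about 2 mm. The wrist camera is an equidistant fisheye: a pixel r from the principal point sees the ray r / f radians off the axis. A picture is of the moment at which its call begins. There is no depth.
- env.close_job(): hands the job in, once; it reports no verdict.
Trained networks look in a picture, given as the dict that the camera call returned (one of the last four; its "shot" number tells which), for a name from the list of things; names that differ only in an ending like _2 or _b are one class to them, and where a whole thing is asked for, a point or a joint stands for the part that bears it (a point fixed in the world has none). Each returns a list of dicts, best first, with "score" (0 to 1); they miss things now and then, are a little off and sometimes report something else, mostly with a low value. They report only what shows in the picture. A call takes as long as a camera call. They do not tell look-alikes from the thing itself.
- boxes_of(picture, label): "box" ([left, top, right, bottom] in pixels, round what is visible of it).
The state is a dict: "clock": time; "joint_pos": joint angles; "joint_vel": joint speeds; "effort": joint torques, N m; "eef_pos": TCP position; "orientation": TCP orientation; "ft_force": force on the tool from outside, world axes, zero at the start; "wrist_torque": the same for the moment, N m; "gripper_width": finger opening in mm.
Only numpy, scipy, OpenCV 4.12 (cv2) and the standard library are available. Lean on these libraries where they do the work, as an engineer would, in place of code of your own. Each camera call takes 0.05 s, during which the arm holds its last target.

### The job

Pull the red protective cap off the shaft of the microscope's focus gearbox and leave it in the steel parts tray. Then fit the loose cream-coloured cover onto the lower half's two dowels and press it fully home against the shaft spring. Finish while still holding the two halves pressed tight together, ready for the screws; do not let go, and leave the other things on the bench where they are.

Things in the scene. Friction and masses are not known exactly. Their poses are not given: they have to be found in the camera images.
- seat (a point): Lower half of the gear housing: open grey metal box clamped in a low dark steel vice (base 160 x 130 mm), fixed. The point: on the upright shaft's axis, in the joint face (flat rim, 52 mm above the bench). z up, x along the box: it reaches 66 mm to -x (long end), 44 mm to +x, 34 mm to each side in y. The vice stays 12 mm or more below the joint face.
- dowel_far (a point): Foot of the dowel farther from the shaft, in the joint face (seat x -54, y +21 mm), axes as seat. Both dowels: steel, 8 mm thick, 11 mm tall, cone tips. The two are placed unevenly about the shaft, so the cover fits one way round only.
- dowel_near (a point): Foot of the dowel nearer the shaft, in the joint face (seat x +32, y -21 mm), axes as seat.
- pinion (a joint): The upright shaft with its collar, sprung: m pushed down, 0 free, 0.0035 with the cover flush. Shaft 11 mm thick, its end 52 mm above the joint face, two sprung detents on it, 16 mm across, 35 mm up. The collar (31 mm across) stands 3.5 mm above the joint face: a cover laid on rests there with a 3.5 mm gap; 7 N more push, plus friction at the dowels, shuts it.
- cap_center (a point): Centre of the red plastic protective cap: ribbed cylinder 26 mm across, 30 mm tall, 20 g, z along its axis, closed end up. It is clicked over the detents of the shaft end, its centre 42 mm above the joint face, free all round. A straight upward pull of some 5 to 15 N clicks it off; 25 mm up it is clear of the shaft. It cannot pass the cover's bore.
- cover_grip (a point): The loose cover half (cream metal, 0.25 kg), flange down on the bench: flange 12 mm thick, reaching 66 mm to -x (long end, low round bump), 44 mm to +x, 34 mm to each side in y. The point: on its bore's axis, 34 mm above the underside, in the boss to grip, 46 mm along x, 34 mm along y, from 12 to 46 mm above the underside. z up. Fitted, it is 34 mm above seat, axes as seat.
- cover_face (a point): The point of the cover's underside on the axis of the bore (21 mm across, right through the boss, for the shaft); it must come onto seat. Axes as cover_grip.
- cover_far (a point): Mouth, in the cover's underside, of the hole for dowel_far (a slot 13 x 10.5 mm, through the flange, at cover x -54, y +21 mm).
- cover_near (a point): Mouth, in the cover's underside, of the hole for dowel_near (10.5 mm across, through the flange, at cover x +32, y -21 mm).
- tray_in (a point): Centre of the inner floor of the open steel parts tray, 140 (x) x 115 (y) mm outside, 3 mm walls, rim 23 mm above its floor; fixed to the bench.
- objective_a_center (a point): Bystander: steel objective lens with a yellow ring, standing, 24 mm across, 45 mm tall; the point is half-way up.
- objective_b_center (a point): Bystander: steel objective lens with a blue ring, standing, 26 mm across, 52 mm tall; the point is half-way up.
- eyepiece_center (a point): Bystander: black eyepiece, standing, 33 mm across, 50 mm tall; the point is half-way up.
- grease_center (a point): Bystander: small amber grease jar, 42 mm across, 38 mm tall; the point is half-way up.
- driver_grip (a point): Bystander: screwdriver, 170 mm long, lying; the point is on its handle, x towards the tip.
- bearing_center (a point): Bystander: steel bearing ring, 32 mm across, 10 mm tall, lying flat; the point is at its centre.
- slidebox_center (a point): Bystander: closed wooden box for glass slides, 92 x 87 x 34 mm; the point is at its centre.
Things that resemble listed ones, but are neither listed nor needed, are in the scene too. Of the things shaped like the part that bears tray_in, the bare steel one is meant.

How it is judged:
By the outcome, as a careful person would: the job done as asked, in the order asked, and still so for the second after the job is handed in, while the arm keeps its last pose, push and grip.
It also fails if it takes over 54 s, if anything falls off the work surface, if the arm or the gripper's body presses on something with over 40 N, if the wrist force passes 120 N, or if a joint passes its speed limit or range.

## Working session

There is one attempt and no reset: what is moved stays moved. The work goes in short steps, Python scripts to look and compute and a tool call to move; the robot and the scene stay as the last step left them, time stands still between calls to the robot, and variables do not carry over. Pictures are saved under pics/ and viewed, and the job is handed in when it is done.

Besides the shell and the picture viewer there is one more tool, called after "Emit:" as name(argument=value, ...) on one line, values as JSON. arm_command: Moves the arm, as the interface text tells. Its arguments: {"type":"object","properties":{"commands":{"type":"array"}},"required":["commands"]}

```bash
ls; mkdir -p pics; python3 - <<'E'
from plant import telemetry, viewer, env, boxes_of
import cv2, json
for n in ["scene","side","wrist"]:
    p=viewer.get_image(n); cv2.imwrite(f"pics/{n}0.png",p["frame"][:,:,::-1])
    print(n,p["K"],p["R"],p["t"],p["shot"])
    for l in ["seat","cap_center","cover_grip","tray_in"]:
        print(l,[(round(b["score"],2),[round(v) for v in b["box"]]) for b in boxes_of(p,l)][:4])
print(telemetry.state())
E
```

```text
pics
scene [[406.94929992   0.         281.67400345]
 [  0.         406.94929992 211.43641383]
 [  0.           0.           1.        ]] [[ 0.15819669  0.98740201 -0.00332836]
 [ 0.76138028 -0.12412949 -0.6363112 ]
 [-0.62870811  0.09812818 -0.77142529]] [  21.60739266 -342.10725048 1793.58673558] 1
seat [(0.66, [290, 200, 338, 239]), (0.56, [370, 202, 395, 230]), (0.37, [179, 256, 187, 282])]
cap_center [(0.72, [179, 240, 188, 281]), (0.57, [410, 178, 444, 206]), (0.4, [312, 202, 318, 212]), (0.37, [293, 196, 338, 240])]
cover_grip [(0.66, [367, 203, 396, 230])]
tray_in [(0.83, [101, 216, 150, 254]), (0.6, [207, 213, 246, 252])]
side [[488.41171791   0.         283.21380087]
 [  0.         488.41171791 203.74074928]
 [  0.           0.           1.        ]] [[-0.70570148 -0.70844408  0.00961341]
 [-0.38879805  0.37587856 -0.84116074]
 [ 0.59230187 -0.59734605 -0.54069973]] [ 304.6821902   306.89952218 1157.3413446 ] 2
seat [(0.56, [230, 220, 299, 264]), (0.56, [168, 261, 214, 296])]
cap_center []
cover_grip [(0.78, [170, 258, 215, 298])]
tray_in [(0.86, [306, 184, 364, 218]), (0.7
[... 562 characters left out ...]
_pos': array([-1.07339403e+00,  3.84622172e-01,  7.91800359e-03, -3.98657182e-06,
       -1.19401296e+00, -2.58593759e-01]), 'joint_vel': array([-3.22567208e-05, -8.43651200e-05, -1.33708867e-03, -9.92565407e-05,
       -6.95698977e-04,  1.78779736e-03]), 'effort': array([-1.55196012e-04, -3.92000270e+01,  1.88593572e+01,  4.19021890e+00,
       -3.55938528e-04, -3.76623490e-06]), 'eef_pos': array([ 147.85574524, -607.23424846,  256.36556914]), 'orientation': array([ 6.17841516e-01,  7.86302651e-01, -1.39892447e-05,  3.70946450e-05]), 'ft_force': array([ 0.13736325, -0.01111818, -0.78345177]), 'wrist_torque': array([-0.05588379, -0.03764959,  0.00783308]), 'gripper_width': 85.18451271735269}
```

View pics/scene0.png

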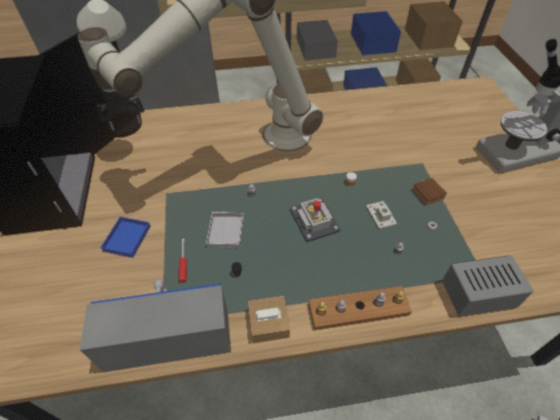

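View pics/side0.png

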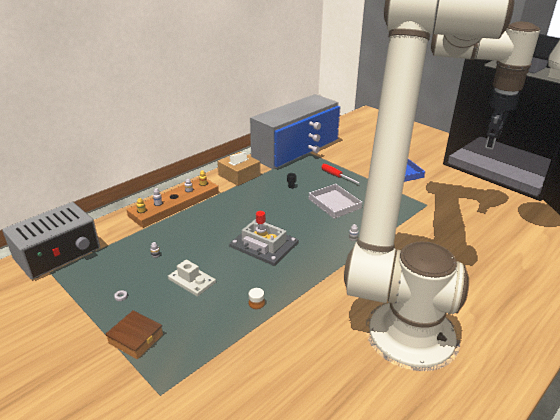

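View pics/wrist0.png

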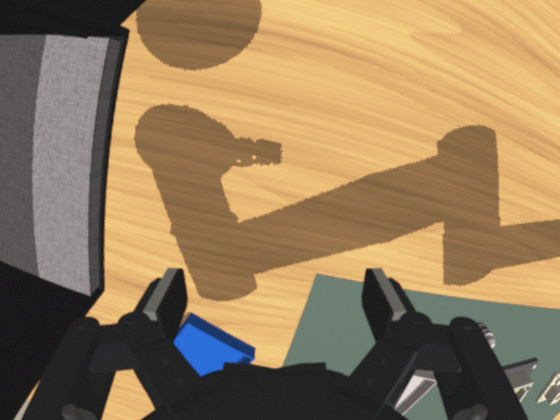

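Scene picture: red cap on the shaft at (317,205) with the housing and vice around (316,217). Bare steel tray at (225,229), blue look-alike tray at (126,236), cream cover at (381,214). The red screwdriver handle at (183,268) could be taken for the cap. Next, enlarged crops.

```bash
python3 - <<'E'
import cv2, numpy as np
a=cv2.imread("pics/scene0.png")[180:260,270:450]; b=cv2.imread("pics/side0.png")[200:300,155:310]
a=cv2.resize(a,(720,320),interpolation=cv2.INTER_CUBIC); cv2.imwrite("pics/c_scene.png",a)
cv2.imwrite("pics/c_side.png",cv2.resize(b,(775,500),interpolation=cv2.INTER_CUBIC))
E
```

```text
(no output)
```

View pics/c_scene.png

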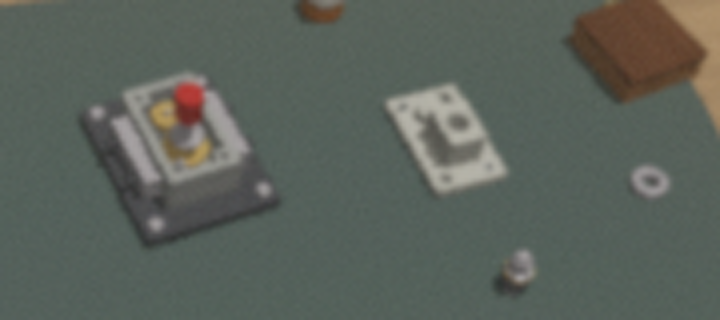

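View pics/c_side.png

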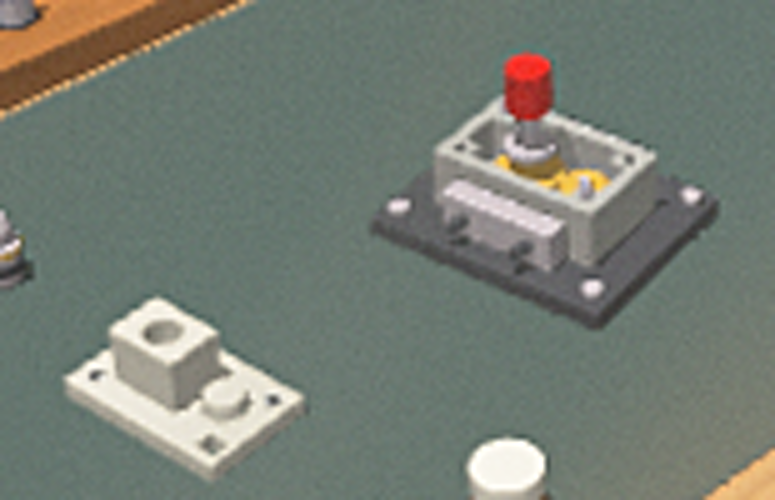

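```bash
cat > h.py <<'E'
import numpy as np, cv2
C={'scene':(np.array([[406.9493,0,281.674],[0,406.9493,211.4364],[0,0,1]]),np.array([[0.15819669,0.98740201,-0.00332836],[0.76138028,-0.12412949,-0.6363112],[-0.62870811,0.09812818,-0.77142529]]),np.array([21.60739266,-342.10725048,1793.58673558])),
'side':(np.array([[488.4117,0,283.2138],[0,488.4117,203.7407],[0,0,1]]),np.array([[-0.70570148,-0.70844408,0.00961341],[-0.38879805,0.37587856,-0.84116074],[0.59230187,-0.59734605,-0.54069973]]),np.array([304.6821902,306.89952218,1157.3413446]))}
def ray(cam,px):
    K,R,t=C[cam]; d=R.T@np.linalg.inv(K)@np.array([px[0],px[1],1.]); return -R.T@t,d/np.linalg.norm(d)
def onz(cam,px,z):
    o,d=ray(cam,px); return o+d*(z-o[2])/d[2]
def tri(p1,p2):
    A=np.zeros((3,3));b=np.zeros(3)
    for c,p in (('scene',p1),('side',p2)):
        o,d=ray(c,p);M=np.eye(3)-np.outer(d,d);A+=M;b+=M@o
    return np.linalg.solve(A,b)
def proj(cam,X):
    K,R,t=C[cam];q=K@(R@np.asarray(X,float)+t);return q[:2]/q[2]
sc=lambda x,y:(270+x/4,180+y/4)
sd=lambda x,y:(155+x/5,200+y/5)
E
python3 - <<'E'
from h import *
np.set_printoptions(precision=1,suppress=True)
print('cap',tri(sc(189,102),sd(528,87)),onz('scene',sc(189,102),94),onz('side',sd(528,87),94))
print('bore',tri(sc(459,122),sd(160,332)),onz('scene',sc(459,122),46),onz('side',sd(160,332),46))
for n,p in dict(left=(436,152),front=(588,210),right=(656,157),back=(500,100)).items(): print('rim',n,onz('side',sd(*p),52))
for n,p in dict(left=(125,90),top=(188,75),right=(245,160),bot=(177,180)).items(): print('rim scene',n,onz('scene',sc(*p),52))
for n,p in dict(left=(65,378),front=(210,470),right=(305,398)).items(): print('cov',n,onz('side',sd(*p),12))
for n,p in dict(left=(387,100),top=(455,83),right=(506,172),bot=(440,193)).items(): print('cov scene',n,onz('scene',sc(*p),12))
print('bump',onz('side',sd(226,400),15),'slot',onz('side',sd(211,443),12),'holes',onz('side',sd(97,375),12),onz('side',sd(273,400),12))
for n,p in dict(left=(208,213),top=(243,213),right=(243,250),bot=(206,246)).items(): print('tray',onz('scene',p,24))
E
```

```text
cap [504.4  21.2  94.6] [504.5  22.1  94. ] [504.7  19.7  94. ]
bore [525.4 266.2  44.8] [526.8 266.6  46. ] [523.5 266.1  46. ]
rim left [538.4  61.7  52. ]
rim front [437.4  37.   52. ]
rim right [446.4 -26.1  52. ]
rim back [551.9  -0.3  52. ]
rim scene left [446.8 -21.7  52. ]
rim scene top [438.4  38.3  52. ]
rim scene right [542.8  66.4  52. ]
rim scene bot [554.8   3.3  52. ]
cov left [563.3 303.2  12. ]
cov front [452.1 290.2  12. ]
cov right [461.5 221.5  12. ]
cov scene left [464.5 224.4  12. ]
cov scene top [454.5 293.3  12. ]
cov scene right [563.6 305.1  12. ]
cov scene bot [576.8 239.4  12. ]
bump [486.4 254.2  15. ] slot [468.  277.8  12. ] holes [553.4 289.6  12. ] [472.  234.6  12. ]
tray [ 418.2 -359.6   24. ]
tray [ 438.7 -234.2   24. ]
tray [ 599.6 -250.1   24. ]
tray [ 563.1 -372.8   24. ]
```

Crop checks: the red cap sits on the shaft of the clamped housing at about (504,21). The steel tray is the one at (505,-304), and the cover is at about (525,266) with yaw ≈8°. The long ends of both housing and cover face −x. Moving above the cap for a close look.

Emit:
arm_command(commands=[[0.557,0.982,0,0,0,0,1],[0.557,0.982,0,0,0,0,1],[0.557,0.982,0,0,0,0,1],[0.557,0.982,0,0,0,0,1],[0.557,0.982,0,0,0,0,1],[0.557,0.982,0,0,0,0,1],[0.557,0.982,0,0,0,0,1],[0.557,0.982,0,0,0,0,1]])

```text
clock: 1.75
eef_pos: [326.7, -291.7, 256.7]
orientation: [0.618, 0.786, 0.0, 0.0]
ft_force: [0.8, 0.6, 0.9]
gripper_width: 85.3
```

Emit:
arm_command(commands=[[0.557,0.982,0,0,0,0,1],[0.557,0.982,0,0,0,0,1],[0.557,0.982,0,0,0,0,1],[0.557,0.982,0,0,0,0,1],[0.557,0.982,0,0,0,0,1],[0.557,0.982,0,0,0,0,1],[0.557,0.982,0,0,0,0,1],[0.557,0.982,0,0,0,0,1],[0,0,0,0,0,0,1],[0,0,0,0,0,0,1]])

```text
clock: 3.0
eef_pos: [503.9, 21.1, 256.1]
orientation: [0.618, 0.786, -0.0, -0.0]
ft_force: [-0.3, -0.2, 0.8]
gripper_width: 85.2
```

```bash
cat >> h.py <<'E'
import pickle
def wray(p,px):
    K,R,t=p['K'],np.array(p['R']),np.array(p['t'])
    v=np.array([px[0]-K[0][2],px[1]-K[1][2]]);r=np.linalg.norm(v);th=r/K[0][0]
    d=np.array([*(v/max(r,1e-9)*np.sin(th)),np.cos(th)]);return -R.T@t,R.T@d
def wonz(p,px,z):
    o,d=wray(p,px);return o+d*(z-o[2])/d[2]
def wproj(p,X):
    c=np.array(p['R'])@np.asarray(X,float)+np.array(p['t']);r=np.hypot(c[0],c[1]);th=np.arctan2(r,c[2])
    K=p['K'];return np.array([K[0][2],K[1][2]])+K[0][0]*th*c[:2]/max(r,1e-9)
def shot(name,tag,crop=None):
    from plant import viewer
    p=viewer.get_image(name);pickle.dump({k:np.array(p[k]) for k in('K','R','t','frame')},open(f'pics/{tag}.pkl','wb'))
    cv2.imwrite(f'pics/{tag}.png',p['frame'][:,:,::-1]);return p
def load(tag): return pickle.load(open(f'pics/{tag}.pkl','rb'))
E
python3 - <<'E'
from h import *
from plant import telemetry
p=shot('wrist','w1'); f=p['frame'][80:360,120:480,::-1]
cv2.imwrite('pics/w1c.png',cv2.resize(f,(720,560),interpolation=cv2.INTER_CUBIC))
s=telemetry.state();print(s['clock'],s['eef_pos'],s['orientation'],s['ft_force'])
E
```

```text
3.05 [503.80883962  20.72036293 256.28460455] [ 6.18020421e-01  7.86162008e-01 -1.92710657e-04 -1.39972216e-04] [-0.13830417  0.41762272 -1.07024858]
```

View pics/w1c.png

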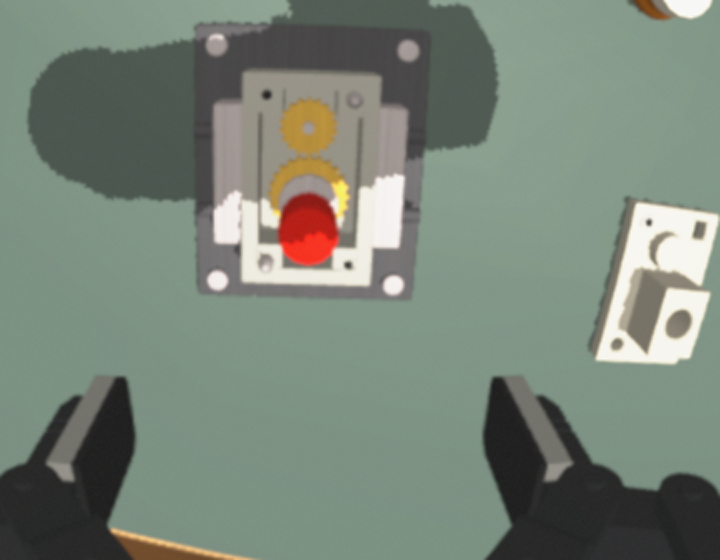

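```bash
python3 - <<'E'
from h import *
np.set_printoptions(precision=1,suppress=True)
p=load('w1'); c=lambda x,y:(120+x/2,80+y/2)
print('cap top',wonz(p,c(308,241),109), 'mid',wonz(p,c(308,228),94))
far=wonz(p,c(355,98),60);near=wonz(p,c(266,261),60)
print(far,near)
for q in [(243,71),(381,75),(371,286),(242,280)]: print('rim',wonz(p,c(*q),52))
v=(near-far)[:2]; a=np.arctan2(v[1],v[0])-np.arctan2(-42,86); print('yaw',np.degrees(a),'len',np.hypot(*v),np.hypot(86,42))
R=np.array([[np.cos(a),-np.sin(a)],[np.sin(a),np.cos(a)]])
print('seat',far[:2]-R@[-54,21],near[:2]-R@[32,-21])
fs=wonz(p,c(700,230),12);n=wonz(p,c(616,344),12);b=wonz(p,c(680,324),46)
v=(n-fs)[:2]; a=np.arctan2(v[1],v[0])-np.arctan2(-42,86); print('cov yaw',np.degrees(a),'len',np.hypot(*v))
R=np.array([[np.cos(a),-np.sin(a)],[np.sin(a),np.cos(a)]])
print('cover',fs[:2]-R@[-54,21],n[:2]-R@[32,-21],b)
for q in [(629,197),(718,214),(596,360)]: print('rim',wonz(p,c(*q),12))
E
```

```text
cap top [505.4  21.9 109. ] mid [504.2  21.7  94. ]
[445.   30.5  60. ] [536.6   7.4  60. ]
rim [445.5 -25.6  52. ]
rim [431.2  40.8  52. ]
rim [540.1  65.3  52. ]
rim [553.2  -2.7  52. ]
yaw 11.847407592012903 len 94.4839419240903 95.70788891204319
seat [502.2  21. ] [501.   21.3]
cov yaw 7.58598724962091 len 96.4921618634327
cover [522.1 267.1] [522.8 266.8] [522.3 268.3  46. ]
rim [459.8 217.4  12. ]
rim [451.6 291.   12. ]
rim [571.8 240.1  12. ]
```

Wrist view: cap top at crop (308,241), dowels at (355,98) and (266,261), cover bore at (680,324). Seat ≈(503,21) with yaw ≈12°, cover ≈(522.5,267.3) with yaw ≈7.6°. Descending on the cap.

Emit:
arm_command(commands=[[0,0.01,-1,0,0,0,1],[0,0.01,-1,0,0,0,1],[0,0,-1,0,0,0,1],[0,0,-0.5,0,0,0,1],[0,0,-0.35,0,0,0,1],[0,0,0,0,0,0,0],[0,0,0,0,0,0,-1],[0,0,0,0,0,0,-1],[0,0,0,0,0,0,-1],[0,0,0,0,0,0,-1]])

```text
clock: 4.3
eef_pos: [505.0, 22.0, 103.3]
orientation: [0.618, 0.786, 0.001, 0.001]
ft_force: [-0.5, -1.6, 4.8]
gripper_width: 24.3
```

Emit:
arm_command(commands=[[0,0,0,0,0,0,-1],[0,0,0,0,0,0,-1],[0,0,0,0,0,0,-1]])

```text
clock: 4.68
eef_pos: [504.9, 22.0, 103.0]
orientation: [0.618, 0.786, 0.0, 0.001]
ft_force: [-0.4, -2.3, 6.0]
gripper_width: 24.5
```

```bash
python3 - <<'E'
from h import *
p=shot('wrist','w2'); cv2.imwrite('pics/w2c.png',cv2.resize(p['frame'][130:410,100:460,::-1],(720,560)))
E
```

```text
(no output)
```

View pics/w2c.png

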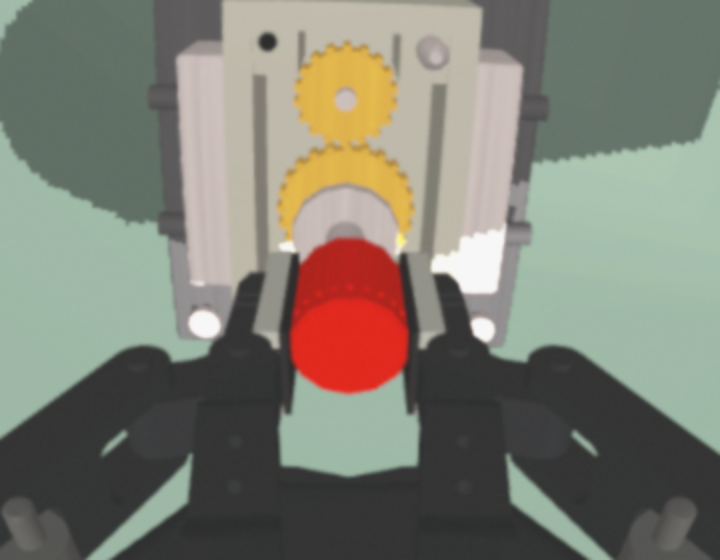

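Cap is between the pads, width 24.5. Pulling straight up.

Emit:
arm_command(commands=[[0,0,0.15,0,0,0,-1],[0,0,0.25,0,0,0,-1],[0,0,0.4,0,0,0,-1],[0,0,0.5,0,0,0,-1],[0,0,0.8,0,0,0,-1],[0,0,0.9,0,0,0,-1]])

```text
clock: 5.48
eef_pos: [503.4, 22.3, 222.5]
orientation: [0.618, 0.786, -0.001, -0.001]
ft_force: [0.6, 0.1, -1.0]
gripper_width: 24.5
```

```bash
python3 - <<'E'
from h import *
from plant import telemetry
p=shot('wrist','w3'); cv2.imwrite('pics/w3c.png',cv2.resize(p['frame'][80:360,100:460,::-1],(720,560)))
s=telemetry.state();print(s['eef_pos'],s['orientation'],s['gripper_width'])
E
```

```text
[506.3891884   22.64442217 228.19657017] [0.61734019 0.78668526 0.00316966 0.00271226] 24.059699895377232
```

View pics/w3c.png

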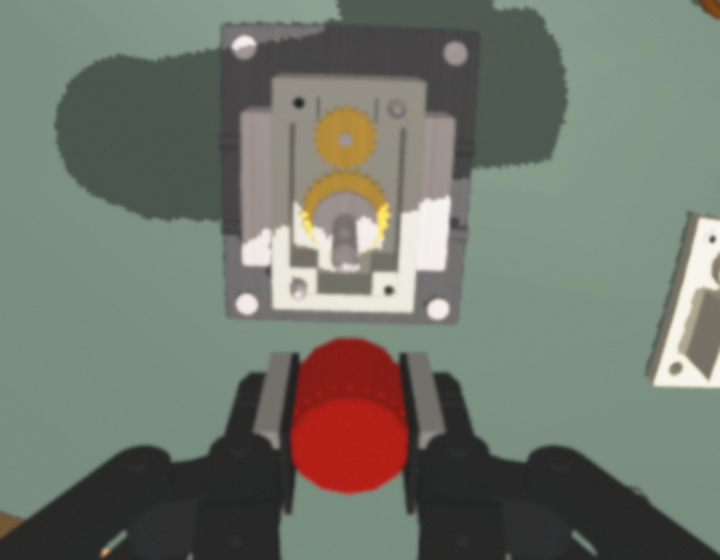

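Cap is off, still held between the pads; the bare shaft shows at (346,245). Moving toward the steel tray.

Emit:
arm_command(commands=[[0,-1,0,0,0,0,-1],[0,-1,0,0,0,0,-1],[0,-1,0,0,0,0,-1],[0,-1,0,0,0,0,-1],[0,-1,0,0,0,0,-1],[0,-1,0,0,0,0,-1],[0,-1,0,0,0,0,-1],[0,-0.8,0,0,0,0,-1],[0,0,0,0,0,0,-1]])

```text
clock: 6.65
eef_pos: [503.8, -291.2, 221.3]
orientation: [0.619, 0.785, 0.0, -0.001]
ft_force: [-0.5, 0.4, -0.3]
gripper_width: 24.4
```

```bash
python3 - <<'E'
from h import *
from plant import telemetry
p=shot('wrist','w4'); cv2.imwrite('pics/w4.png',p['frame'][:,:,::-1])
s=telemetry.state();print(s['eef_pos'],s['orientation'],s['gripper_width'])
E
```

```text
[ 503.78376573 -290.19980677  221.4584695 ] [ 6.18634972e-01  7.85678014e-01  1.04697998e-04 -9.04644921e-04] 24.459085460551997
```

View pics/w4.png

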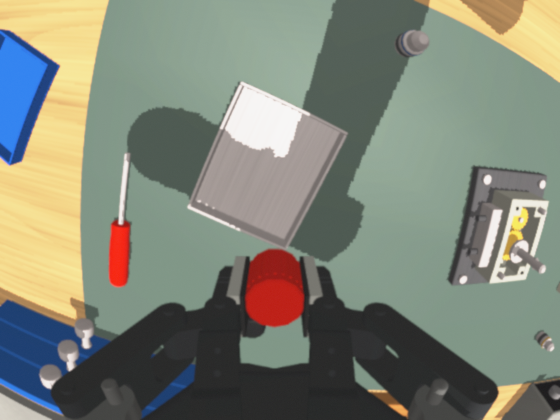

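```bash
python3 - <<'E'
from h import *
np.set_printoptions(precision=1,suppress=True)
p=load('w4')
q=[wonz(p,c,25) for c in [(241,83),(346,132),(287,246),(190,207)]];print(np.array(q),np.mean(q,0))
print(np.linalg.norm(np.diff(q,axis=0),axis=1))
print(wonz(p,(255,328),0), onz('scene',(237,269),25))
E
```

```text
[[ 413.8 -344.3   25. ]
 [ 435.4 -234.3   25. ]
 [ 567.5 -260.6   25. ]
 [ 548.2 -370.2   25. ]] [ 491.2 -302.4   25. ]
[112.1 134.7 111.3]
[ 709.6 -267.     0. ] [ 671.3 -276.7   25. ]
```

Tray corners (241,83), (346,132), (287,246), (190,207) put its centre at ≈(491,-302). I'll lower there and open only partly so the finger backs clear the tray walls.

Emit:
arm_command(commands=[[-0.16,-0.15,-0.9,0,0,0,-1],[-0.16,-0.15,-0.9,0,0,0,-1],[0,0,-0.9,0,0,0,-1],[0,0,-0.8,0,0,0,-1],[0,0,-0.6,0,0,0,-1],[0,0,-0.4,0,0,0,-1],[0,0,-0.15,0,0,0,-1],[0,0,0,0,0,0,-1],[0,0,0,0,0,0,-1]])

```text
clock: 7.82
eef_pos: [492.2, -302.1, 37.3]
orientation: [0.618, 0.786, 0.0, 0.001]
ft_force: [-0.0, 0.8, -0.7]
gripper_width: 24.4
```

Emit:
arm_command(commands=[[0,0,-0.15,0,0,0,-1],[0,0,0,0,0,0,-1],[0,0,0,0,0,0,-0.2],[0,0,0,0,0,0,-0.1],[0,0,0,0,0,0,0],[0,0,0,0,0,0,0.1],[0,0,0.25,0,0,0,0.1],[0,0,0.8,0,0,0,0.1],[0,0,1,0,0,0,0.1],[0,0,1,0,0,0,0.5]])

```text
clock: 9.07
eef_pos: [491.5, -301.9, 154.2]
orientation: [0.618, 0.786, 0.0, 0.0]
ft_force: [0.2, -0.5, -0.2]
gripper_width: 63.3
```

```bash
python3 - <<'E'
from h import *
from plant import telemetry
p=shot('wrist','w5')
s=telemetry.state();print(s['eef_pos'],s['orientation'],s['gripper_width'])
E
```

```text
[ 494.49034177 -303.46005311  160.51611649] [0.6171286  0.78683975 0.00114853 0.00584614] 64.18711476385005
```

View pics/w5.png

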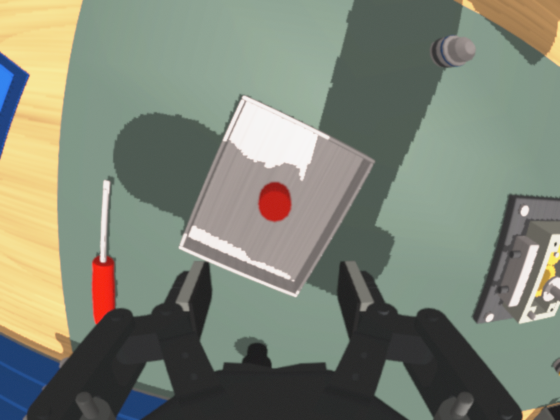

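Cap is standing in the steel tray at (275,203). On the way to the cover I'll stop above the housing and re-measure it with the shaft bare.

Emit:
arm_command(commands=[[0.1,1,0.8,0,0,0,1],[0,1,0.8,0,0,0,1],[0,1,0,0,0,0,1],[0,1,0,0,0,0,1],[0,1,0,0,0,0,1],[0,1,0,0,0,0,1],[0,1,0,0,0,0,1],[0,1,0,0,0,0,1],[0,0,0,0,0,0,1],[0,0,0,0,0,0,1]])

```text
clock: 10.38
eef_pos: [495.4, 17.9, 216.6]
orientation: [0.618, 0.786, 0.0, 0.0]
ft_force: [0.1, 0.4, 0.2]
gripper_width: 85.5
```

```bash
python3 - <<'E'
from h import *
from plant import telemetry
p=shot('wrist','w6'); cv2.imwrite('pics/w6c.png',cv2.resize(p['frame'][80:280,150:400,::-1],(750,600),interpolation=cv2.INTER_CUBIC))
s=telemetry.state();print(s['eef_pos'],s['orientation'],s['joint_vel'])
E
```

```text
[495.40039899  17.50109619 216.55644179] [6.18074903e-01 7.86119203e-01 8.29378209e-05 8.04674394e-05] [-0.01279313  0.0027184  -0.00235355  0.0007742   0.00092238 -0.00168001]
```

View pics/w6c.png

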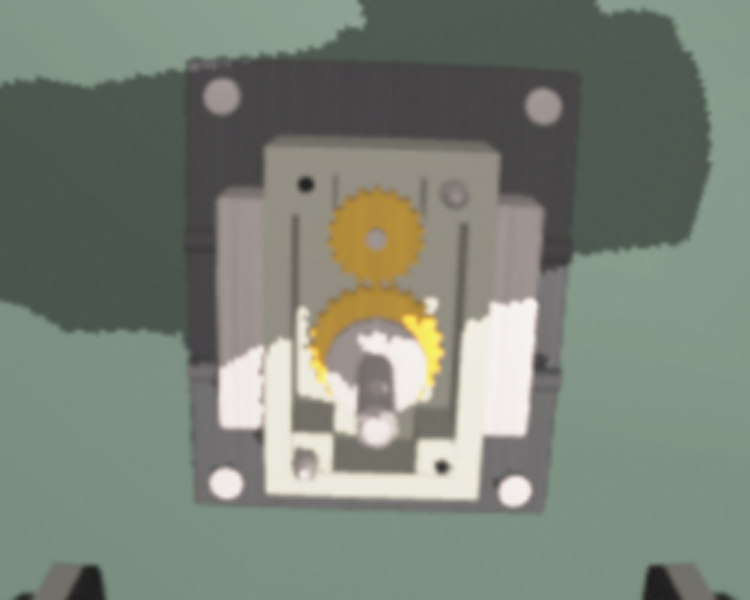

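```bash
cat > fit.py <<'E'
from h import *
from scipy.optimize import least_squares
np.set_printoptions(precision=2,suppress=True)
def fit(p,obs,z0,x0):
    def pts(v):
        c,s=np.cos(v[2]),np.sin(v[2]);return [np.array([v[0]+c*a-s*b,v[1]+s*a+c*b,z0+h]) for a,b,h in [o[0] for o in obs]]
    f=lambda v:np.concatenate([wproj(p,X)-np.array(o[1]) for X,o in zip(pts(v),obs)])
    r=least_squares(f,x0,x_scale=[1,1,.01],loss='soft_l1');print(r.x[:2],np.degrees(r.x[2]));print(r.fun.reshape(-1,2).T);return r.x
E
python3 - <<'E'
from fit import *
p=load('w6'); c=lambda x,y:(150+(x-1)/3,80+(y-1)/3)
obs=[((-66,-34,0),c(264,146)),((-66,34,0),c(500,154)),((44,34,0),c(480,500)),((44,-34,0),c(266,494)),
((-54,21,6),c(455,193)),((32,-21,6),c(305,464)),((0,0,52),c(377,432)),((-54,-21,0),c(306,184)),((32,21,0),c(442,467))]
fit(p,obs,52,[503,21,.22]); fit(p,obs[:4],52,[503,21,.22]); fit(p,obs[4:7],52,[503,21,.22])
E
```

```text
[503.33  21.3 ] 12.292241909271782
[[ 0.29 -0.28 -0.83  0.37 -0.11  0.35 -0.04  1.   -0.85]
 [ 0.32 -0.24 -0.86 -0.47  0.67  1.2  -0.73  1.41 -1.37]]
[503.56  21.43] 12.275486114211478
[[ 0.4  -0.18 -0.78  0.45]
 [ 0.6   0.06 -0.62 -0.24]]
[502.96  21.12] 12.007015657527297
[[ 0.1   0.07 -0.16]
 [ 0.34  0.7  -1.21]]
```

Emit:
arm_command(commands=[[0.097,0.89,0,0,0,-0.19,1],[0.097,0.89,0,0,0,-0.19,1],[0.097,0.89,0,0,0,-0.19,1],[0.097,0.89,0,0,0,-0.19,1],[0.097,0.89,0,0,0,-0.19,1],[0.097,0.89,0,0,0,-0.19,1],[0.097,0.89,0,0,0,-0.19,1],[0,0,0,0,0,0,1],[0,0,0,0,0,0,1]])

```text
clock: 11.55
eef_pos: [522.8, 266.1, 216.0]
orientation: [0.659, 0.752, -0.0, -0.0]
ft_force: [-0.6, -0.0, -0.4]
gripper_width: 85.0
```

```bash
python3 - <<'E'
from h import *
from plant import telemetry
p=shot('wrist','w7'); cv2.imwrite('pics/w7c.png',cv2.resize(p['frame'][80:280,150:400,::-1],(750,600),interpolation=cv2.INTER_CUBIC))
s=telemetry.state();print(s['eef_pos'],s['orientation'],s['joint_pos'],s['joint_vel'])
E
```

```text
[522.76377504 265.90259407 216.20421505] [ 6.59362619e-01  7.51824991e-01 -3.38432501e-04 -6.93253753e-05] [ 7.46460399e-01  3.51112300e-01 -1.48615559e-01 -7.67427100e-05
 -1.07175610e+00 -2.18636509e+00] [-9.13762662e-04 -5.14943326e-03 -1.08996595e-03  3.44644147e-06
  2.14129337e-03 -2.93011495e-03]
```

View pics/w7c.png

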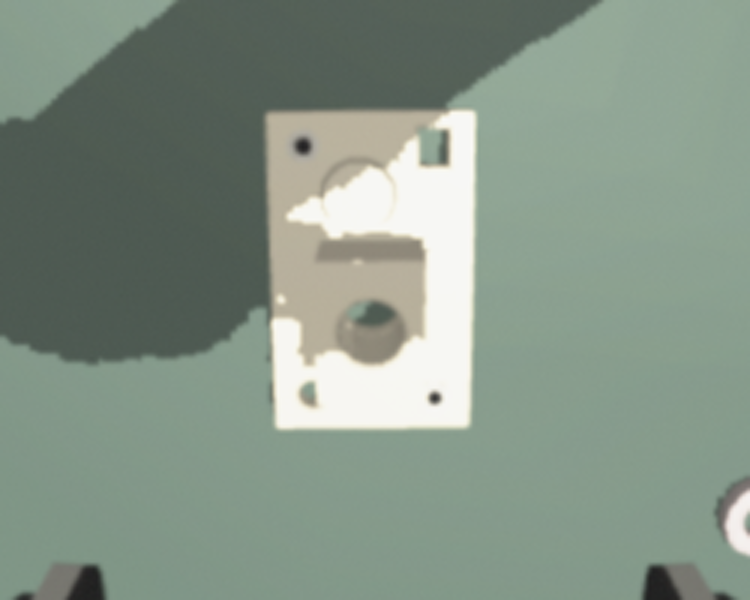

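```bash
python3 - <<'E'
from fit import *
p=load('w7'); c=lambda x,y:(150+(x-1)/3,80+(y-1)/3)
obs=[((-66,-34,12),c(266,113)),((-66,34,12),c(475,111)),((44,34,12),c(470,427)),((44,-34,12),c(276,429)),
((-54,21,12),c(434,147)),((32,-21,12),c(308,393)),((0,0,46),c(371,331))]
fit(p,obs,0,[522,267,.13])
q=load('w6')
E
```

```text
[522.42 265.66] 7.8396586786936275
[[ 0.18 -0.41 -1.01  0.15  0.02  1.29 -0.04]
 [-0.08  0.25 -0.79 -1.19  0.13  0.24  0.8 ]]
```

Fit: cover at (522.4,265.8), yaw 7.84°, right under the tool, with the jaws across its y. Descending and gripping the boss.

Emit:
arm_command(commands=[[-0.01,0,-1,0,0,0.075,1],[0,0,-1,0,0,0,1],[0,0,-1,0,0,0,1],[0,0,-0.8,0,0,0,1],[0,0,-0.35,0,0,0,1],[0,0,-0.2,0,0,0,1],[0,0,0,0,0,0,1]])

```text
clock: 12.48
eef_pos: [522.7, 267.2, 42.9]
orientation: [0.657, 0.754, 0.0, 0.0]
ft_force: [-0.2, -0.3, 0.2]
gripper_width: 85.5
```

Emit:
arm_command(commands=[[0,0,-0.04,0,0,0,0.4],[0,0,0,0,0,0,0],[0,0,0,0,0,0,-0.5],[0,0,0,0,0,0,-1],[0,0,0,0,0,0,-1],[0,0,0,0,0,0,-1],[0,0,0,0,0,0,-1]])

```text
clock: 13.35
eef_pos: [522.7, 267.7, 41.5]
orientation: [0.656, 0.754, 0.001, 0.0]
ft_force: [-0.3, -0.1, 5.4]
gripper_width: 33.0
```

```bash
python3 - <<'E'
from h import *
from plant import telemetry
p=shot('wrist','w8'); cv2.imwrite('pics/w8c.png',cv2.resize(p['frame'][120:400,100:460,::-1],(720,560),interpolation=cv2.INTER_CUBIC))
s=telemetry.state();print(s['eef_pos'],s['orientation'],s['gripper_width'],s['ft_force'])
E
```

```text
[522.74899772 267.65578814  41.51443091] [6.56333780e-01 7.54470312e-01 6.84334747e-04 2.19695699e-04] 33.42076197410743 [-0.46871147  0.7723638   6.53079384]
```

View pics/w8c.png

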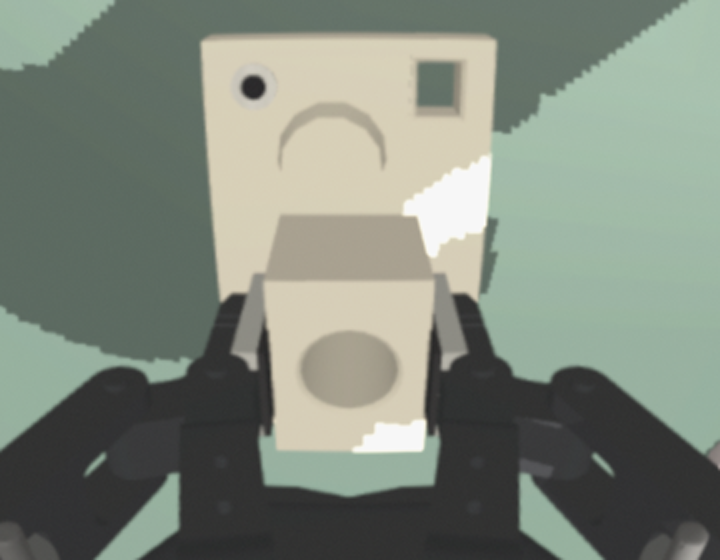

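Boss gripped, width 33.4. Lifting, then measuring how the cover sits in the hand.

Emit:
arm_command(commands=[[0,0,0.2,0,0,0,-1],[0,0,0.6,0,0,0,-1],[0,0,1,0,0,0,-1],[0,0,1,0,0,0,-1],[0,0,0.9,0,0,0,-1],[0,0,0.2,0,0,0,-1],[0,0,0,0,0,0,-1],[0,0,0,0,0,0,-1]])

```text
clock: 14.4
eef_pos: [521.3, 266.6, 194.5]
orientation: [0.657, 0.754, -0.002, -0.001]
ft_force: [1.0, 0.3, -1.9]
gripper_width: 33.1
```

```bash
python3 - <<'E'
from h import *
from plant import telemetry
p=shot('wrist','w9'); cv2.imwrite('pics/w9c.png',cv2.resize(p['frame'][120:400,100:460,::-1],(720,560),interpolation=cv2.INTER_CUBIC))
s=telemetry.state();print(s['eef_pos'],s['orientation'],s['gripper_width'],s['ft_force'],s['wrist_torque'])
E
```

```text
[521.49139617 266.66017245 194.67479484] [ 6.56625949e-01  7.54213874e-01 -1.89792234e-03 -4.39136208e-04] 33.24213424493706 [-0.48168546 -0.56937425 -1.72143453] [-0.00575414 -0.02405846 -0.00782398]
```

View pics/w9c.png

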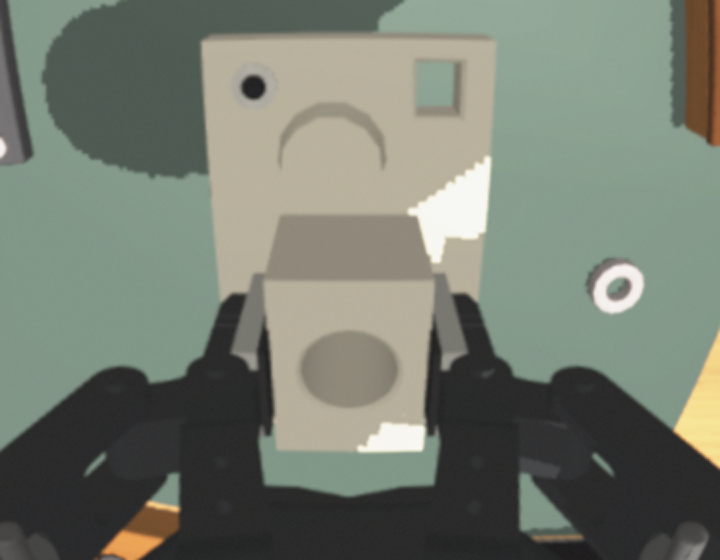

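```bash
python3 - <<'E'
from fit import *
c=lambda x,y:(100+(x-.5)/2,120+(y-.5)/2)
obs=[((-66,-34,12),c(202,40)),((-66,34,12),c(496,41)),((-54,21,12),c(439,87)),((-54,-21,12),c(254,87)),((0,0,46),c(349,369)),
((-23,-17,46),c(265,281)),((-23,17,46),c(435,281)),((23,-17,46),c(276,450)),((23,17,46),c(425,450))]
for t,e,q,z in (('w8',[522.75,267.65],[.65633,.75447],0),('w9',[521.49,266.66],[.65663,.75421],153)):
    p=load(t);x=fit(p,obs,z,[522,267,.13])
    th=2*np.arctan2(q[1],q[0])-np.pi/2
    d=x[:2]-e; c_,s_=np.cos(x[2]),np.sin(x[2]); print('rel in cover axes',c_*d[0]+s_*d[1],-s_*d[0]+c_*d[1],'dyaw',np.degrees(x[2]-th))
E
```

```text
[522.26 268.02] 8.117276773533405
[[-0.11 -0.13  0.    2.37  0.26 -0.41 -0.18  0.62 -1.53]
 [ 0.36 -0.37  1.46  1.61  1.69 -0.89 -1.08 -1.01 -1.19]]
rel in cover axes -0.43091327861958184 0.43545215371809476 dyaw 0.15872273780229457
[520.78 266.97] 8.12524325217566
[[ 0.13 -0.26 -0.04  2.52  0.26 -0.42 -0.27  0.66 -1.45]
 [ 0.53 -0.31  1.51  1.72  1.52 -1.23 -1.4  -1.02 -1.15]]
rel in cover axes -0.6548785285877887 0.4097074078300792 dyaw 0.21218078754529493
```

Cover is held rigidly, offset from the TCP by (-0.5,+0.4) mm and +0.2°. Moving above the housing and turning 4.1°.

Emit:
arm_command(commands=[[-0.062,-0.877,0,0,0,0.128,-1],[-0.062,-0.877,0,0,0,0.128,-1],[-0.062,-0.877,0,0,0,0.128,-1],[-0.062,-0.877,0,0,0,0.128,-1],[-0.062,-0.877,0,0,0,0.128,-1],[-0.062,-0.877,0,0,0,0.128,-1],[-0.062,-0.877,0,0,0,0.128,-1],[0,0,0,0,0,0,-1],[0,0,0,0,0,0,-1],[0,0,0,0,0,0,-1]])

```text
clock: 15.7
eef_pos: [505.0, 22.4, 196.3]
orientation: [0.629, 0.778, -0.0, -0.0]
ft_force: [0.3, -0.4, -2.7]
gripper_width: 33.1
```

```bash
python3 - <<'E'
from h import *
from plant import telemetry
p=shot('wrist','w10'); cv2.imwrite('pics/w10c.png',cv2.resize(p['frame'][80:380,100:460,::-1],(720,600),interpolation=cv2.INTER_CUBIC))
p=shot('side','s10'); cv2.imwrite('pics/s10c.png',cv2.resize(p['frame'][140:290,180:340,::-1],(640,600),interpolation=cv2.INTER_CUBIC))
s=telemetry.state();print(s['eef_pos'],s['orientation'],s['gripper_width'],s['ft_force'],s['wrist_torque'])
q=s['orientation'];print(np.degrees(2*np.arctan2(q[1],q[0]))-90)
E
```

```text
[505.00605574  22.3989087  196.52107756] [ 6.28628755e-01  7.77705515e-01 -1.14122273e-04 -8.60975884e-05] 32.96835787579219 [-1.34846859 -0.52954452 -1.55013329] [-0.02382537 -0.00290439  0.01470767]
12.101945333472315
```

View pics/w10c.png

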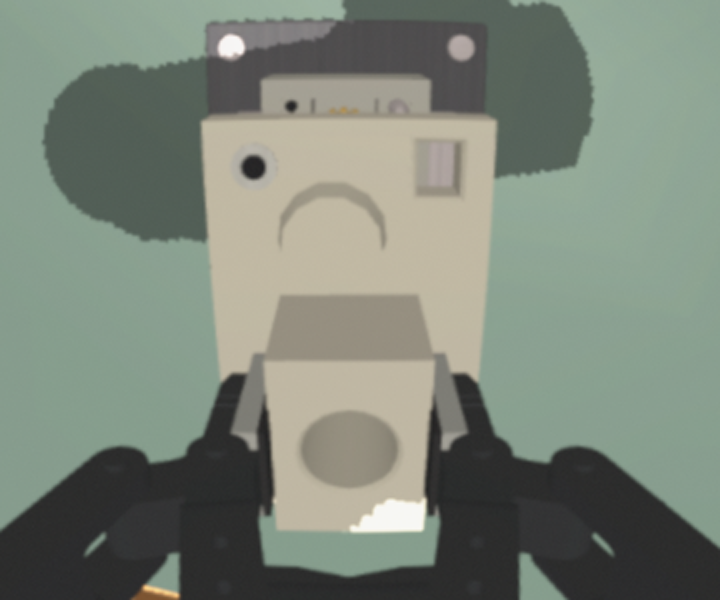

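View pics/s10c.png

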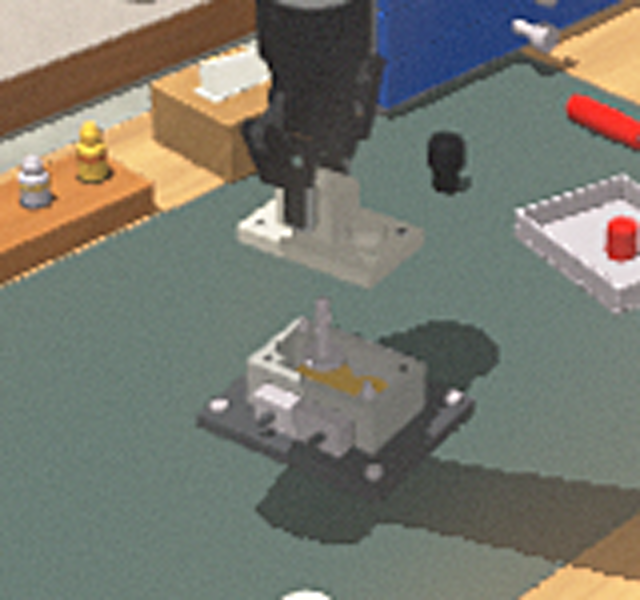

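```bash
python3 - <<'E'
from fit import *
p=load('w10'); c=lambda x,y:(100+(x-.5)/2,80+(y-.5)/2)
for X in [(-66,-34,0),(-66,34,0),(-54,21,6),(-54,21,11),(-54,-21,0)]:
  for S in ((503.4,21.3),(504.4,22.3)):
    a=np.radians(12.2);W=np.array([S[0]+np.cos(a)*X[0]-np.sin(a)*X[1],S[1]+np.sin(a)*X[0]+np.cos(a)*X[1],52+X[2]])
    q=wproj(p,W);print(X,S,(q-[100,80])*2+.5)
obs=[((-66,-34,12),c(202,120)),((-66,34,12),c(496,121)),((-54,21,12),c(439,167)),((0,0,46),c(349,449)),
((-23,-17,46),c(265,361)),((-23,17,46),c(435,361)),((23,-17,46),c(276,530)),((23,17,46),c(425,530))]
fit(p,obs,196.5-41.5,[504,21,.2])
o=cv2.imread('pics/w10.png')[105:145,220:320];cv2.imwrite('pics/w10d.png',cv2.resize(o,(800,320),interpolation=cv2.INTER_CUBIC))
E
```

```text
(-66, -34, 0) (503.4, 21.3) [261.09  80.07]
(-66, -34, 0) (504.4, 22.3) [263.03  82.94]
(-66, 34, 0) (503.4, 21.3) [430.12  79.83]
(-66, 34, 0) (504.4, 22.3) [431.95  82.78]
(-54, 21, 6) (503.4, 21.3) [398.73 110.38]
(-54, 21, 6) (504.4, 22.3) [400.61 113.36]
(-54, 21, 11) (503.4, 21.3) [399.71 111.85]
(-54, 21, 11) (504.4, 22.3) [401.63 114.89]
(-54, -21, 0) (503.4, 21.3) [293.64 108.82]
(-54, -21, 0) (504.4, 22.3) [295.57 111.7 ]
[504.55  22.87] 12.26349001297915
[[ 0.02  0.03  0.16  0.39 -0.31 -0.03  0.72 -1.37]
 [ 0.6  -0.14  1.7   2.   -0.65 -0.83 -0.66 -0.83]]
```

View pics/w10d.png

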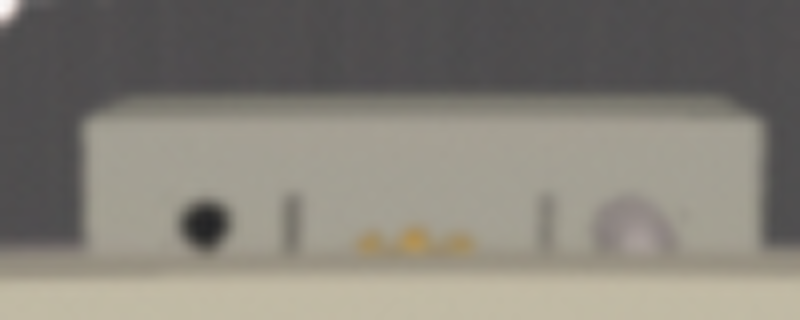

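The rim corners in this frame agree with seat ≈(503.4,21.5), while the cover is at (504.5,22.9). Correcting and lowering to just above the dowels.

Emit:
arm_command(commands=[[-0.028,-0.033,0,0,0,0,-1],[0,0,-0.7,0,0,0,-1],[0,0,-0.7,0,0,0,-1],[0,0,-0.4,0,0,0,-1],[0,0,-0.3,0,0,0,-1],[0,0,0,0,0,0,-1],[0,0,0,0,0,0,-1]])

```text
clock: 16.68
eef_pos: [504.4, 20.6, 113.4]
orientation: [0.629, 0.777, 0.001, 0.0]
ft_force: [-0.2, -0.6, -1.1]
gripper_width: 33.1
```

```bash
python3 - <<'E'
from h import *
from plant import telemetry
p=shot('wrist','w11'); cv2.imwrite('pics/w11c.png',cv2.resize(p['frame'][60:360,100:460,::-1],(720,600),interpolation=cv2.INTER_CUBIC))
p=shot('side','s11'); cv2.imwrite('pics/s11c.png',cv2.resize(p['frame'][180:280,220:320,::-1],(600,600),interpolation=cv2.INTER_CUBIC))
s=telemetry.state();print(s['clock'],s['eef_pos'],s['orientation'],s['gripper_width'],s['ft_force'],s['wrist_torque'])
q=s['orientation'];print(np.degrees(2*np.arctan2(q[1],q[0]))-90)
E
```

```text
16.775 [504.37134672  20.54295338 113.51591136] [6.29000065e-01 7.77404705e-01 7.58523403e-04 5.17300289e-04] 33.17532262450628 [-0.14294344  0.4141062  -1.604858  ] [ 0.04180678  0.0154894  -0.0087939 ]
12.047185667831286
```

View pics/w11c.png

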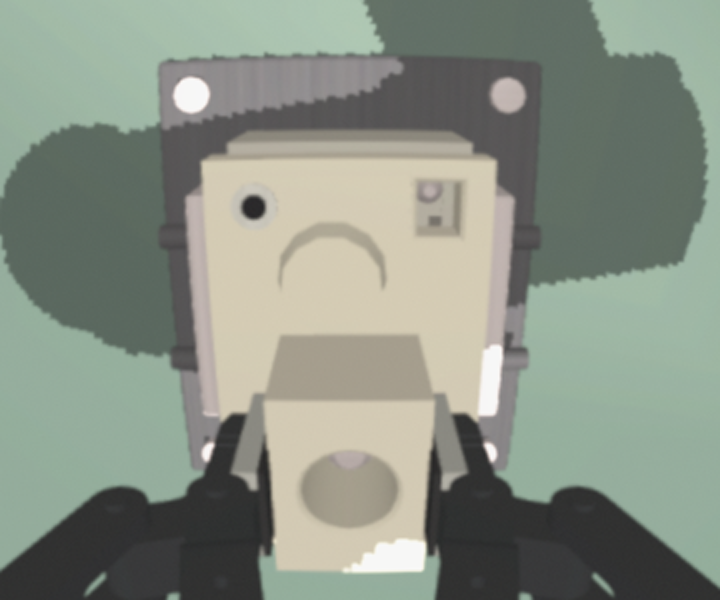

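View pics/s11c.png

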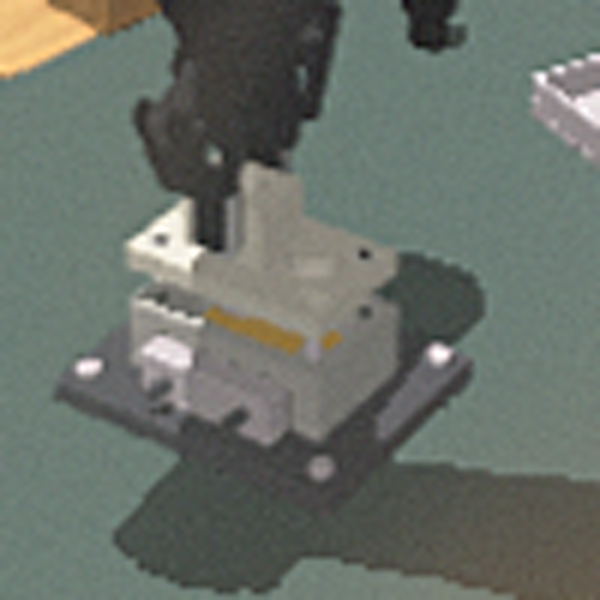

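```bash
python3 - <<'E'
from fit import *
o=cv2.imread('pics/w11.png')[120:190,195:355];cv2.imwrite('pics/w11d.png',cv2.resize(o,(800,350),interpolation=cv2.INTER_CUBIC))
p=load('w11'); c=lambda x,y:(100+(x-.5)/2,60+(y-.5)/2)
obs=[((-66,-34,12),c(202,160)),((-66,34,12),c(496,161)),((-54,21,12),c(439,207)),((0,0,46),c(349,489)),
((-23,-17,46),c(265,401)),((-23,17,46),c(435,401)),((23,-17,46),c(276,570)),((23,17,46),c(425,570))]
fit(p,obs,113.5-41.5,[504,21,.2])
for X in [(-66,-34,0),(-66,34,0),(-54,21,11),(-54,21,8),(0,0,52)]:
  for S in ((503.4,21.4),(504.4,22.4)):
    a=np.radians(12.2);W=np.array([S[0]+np.cos(a)*X[0]-np.sin(a)*X[1],S[1]+np.sin(a)*X[0]+np.cos(a)*X[1],52+X[2]])
    q=wproj(p,W);print(X,S,(q-[100,60])*2+.5,(q-[195,120])*5)
E
```

```text
[503.97  21.06] 12.227423948622809
[[-0.02  0.07  0.17  0.39 -0.31 -0.04  0.74 -1.4 ]
 [ 0.57 -0.18  1.67  2.01 -0.56 -0.74 -0.73 -0.9 ]]
(-66, -34, 0) (503.4, 21.4) [228.44 143.85] [94.86 58.37]
(-66, -34, 0) (504.4, 22.4) [231.28 147.98] [101.95  68.69]
(-66, 34, 0) (503.4, 21.4) [472.7  143.66] [705.49  57.89]
(-66, 34, 0) (504.4, 22.4) [475.24 147.93] [711.84  68.58]
(-54, 21, 11) (503.4, 21.4) [430.43 192.1 ] [599.82 178.99]
(-54, 21, 11) (504.4, 22.4) [433.17 196.54] [606.68 190.1 ]
(-54, 21, 8) (503.4, 21.4) [429.06 190.09] [596.4  173.96]
(-54, 21, 8) (504.4, 22.4) [431.76 194.45] [603.15 184.89]
(0, 0, 52) (503.4, 21.4) [351.56 455.67] [402.66 837.93]
(0, 0, 52) (504.4, 22.4) [354.84 459.85] [410.84 848.38]
```

View pics/w11d.png

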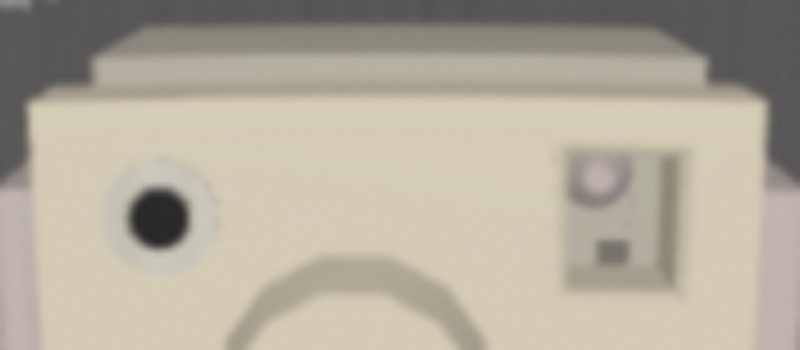

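```bash
python3 - <<'E'
from fit import *
p=load('w11'); c=lambda x,y:(195+x/5,120+y/5); d=lambda x,y:(100+(x-.5)/2,60+(y-.5)/2)
# slot upper mouth in w11d: x 562..688, y 147..292
obs=[((-66,-34,12),c(28,102)),((-66,34,12),c(768,102)),((-54,21,12),c(625,218)),((0,0,46),d(349.5,489.5))]
for z in (70,71,72,73,74): print(z); fit(p,obs,z,[504,21,.2])
obs2=[((-66,-34,0),c(94,60)),((-66,34,0),c(707,60)),((-54,21,11),c(600,177))]
print('seat');fit(p,obs2,52,[504,21,.2])
E
```

```text
70
[504.2   21.23] 12.079644176940505
[[ 1.67 -1.15 -0.63  0.4 ]
 [-0.31 -0.15  1.1  -0.48]]
71
[503.92  21.13] 12.104838019941313
[[ 1.03 -0.8  -0.46  0.3 ]
 [-0.62 -0.53  0.9   0.33]]
72
[503.66  21.04] 12.124500581717088
[[ 0.42 -0.43 -0.26  0.23]
 [-0.88 -0.84  0.76  1.2 ]]
73
[503.48  20.98] 12.144317814451384
[[-0.15 -0.02 -0.04  0.19]
 [-0.96 -0.98  0.79  2.23]]
74
[503.33  20.92] 12.189829659223584
[[-0.79  0.33  0.14  0.15]
 [-0.95 -1.09  0.87  3.34]]
seat
[503.44  21.54] 12.291530435284903
[[ 0.22 -0.26  0.04]
 [-0.1  -0.39  0.47]]
```

The dowel shows through the slot. Seat (503.45,21.5), 12.27°; cover (503.8,21.05), 12.12°, so half a millimetre off. Small correction, then lowering carefully.

Emit:
arm_command(commands=[[-0.007,0.011,-0.1,0,0,0.03,-1],[0,0,-0.15,0,0,0,-1],[0,0,-0.08,0,0,0,-1],[0,0,0,0,0,0,-1]])

```text
clock: 17.27
eef_pos: [503.3, 20.7, 99.1]
orientation: [0.628, 0.778, -0.0, -0.0]
ft_force: [-0.8, 0.7, -2.1]
gripper_width: 32.9
```

Emit:
arm_command(commands=[[0,0,-0.06,0,0,0,-1],[0,0,0,0,0,0,-1]])

```text
clock: 17.52
eef_pos: [503.6, 20.8, 97.1]
orientation: [0.628, 0.778, 0.0, 0.0]
ft_force: [0.2, 0.0, -2.5]
gripper_width: 33.3
```

```bash
python3 - <<'E'
from h import *
from plant import telemetry
p=shot('wrist','w12'); cv2.imwrite('pics/w12c.png',cv2.resize(p['frame'][120:330,190:370,::-1],(514,600),interpolation=cv2.INTER_CUBIC))
s=telemetry.state();print(s['clock'],s['eef_pos'],s['orientation'],s['gripper_width'],s['ft_force'],s['wrist_torque'])
E
```

```text
17.575 [503.5544674   20.82024782  97.12764736] [6.28148299e-01 7.78093640e-01 3.03853288e-05 2.34457169e-06] 32.71924896274717 [ 0.78318426  0.44141323 -2.36181553] [-0.02707364 -0.00753184  0.0248151 ]
```

View pics/w12c.png

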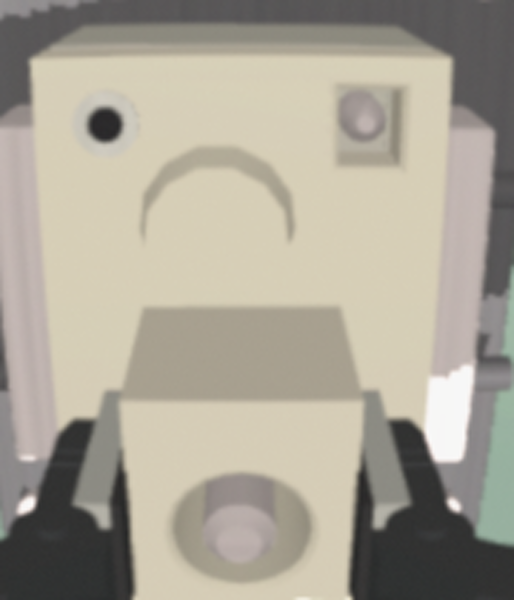

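The dowel is in the slot and the shaft is in the bore with no side load, so the cover is just above the collar. Pressing in small steps.

Emit:
arm_command(commands=[[0,0,-0.05,0,0,0,-1],[0,0,0,0,0,0,-1]])

```text
clock: 17.82
eef_pos: [503.6, 20.8, 95.6]
orientation: [0.628, 0.778, 0.0, 0.0]
ft_force: [-1.3, 0.2, 4.5]
gripper_width: 33.1
```

Emit:
arm_command(commands=[[0,0,-0.05,0,0,0,-1],[0,0,0,0,0,0,-1]])

```text
clock: 18.08
eef_pos: [503.6, 20.8, 93.8]
orientation: [0.628, 0.778, 0.0, 0.0]
ft_force: [-3.1, -0.1, 7.3]
gripper_width: 33.6
```

Emit:
arm_command(commands=[[0,0,-0.05,0,0,0,-1],[0,0,0,0,0,0,-1]])

```text
clock: 18.32
eef_pos: [503.6, 20.8, 93.4]
orientation: [0.628, 0.778, 0.0, 0.0]
ft_force: [-7.0, 0.6, 17.2]
gripper_width: 32.9
```

Emit:
arm_command(commands=[[0,0,-0.025,0,0,0,-1],[0,0,0,0,0,0,-1],[0,0,0,0,0,0,-1]])

```text
clock: 18.7
eef_pos: [503.6, 20.8, 93.4]
orientation: [0.628, 0.778, 0.0, 0.001]
ft_force: [-9.3, 1.8, 24.9]
gripper_width: 32.8
```

```bash
python3 - <<'E'
from fit import *
from plant import telemetry
p=shot('wrist','w13'); cv2.imwrite('pics/w13c.png',cv2.resize(p['frame'][120:330,190:370,::-1],(514,600),interpolation=cv2.INTER_CUBIC))
p=shot('side','s13'); cv2.imwrite('pics/s13c.png',cv2.resize(p['frame'][180:280,220:320,::-1],(600,600),interpolation=cv2.INTER_CUBIC))
s=telemetry.state();print(s['clock'],s['eef_pos'],s['orientation'],s['gripper_width'],s['ft_force'],s['wrist_torque'])
E
```

```text
18.8 [503.65  20.83  93.43] [0.63 0.78 0.   0.  ] 33.26163475771543 [-9.66  1.87 23.54] [ 0.55  2.69 -0.13]
```

View pics/w13c.png

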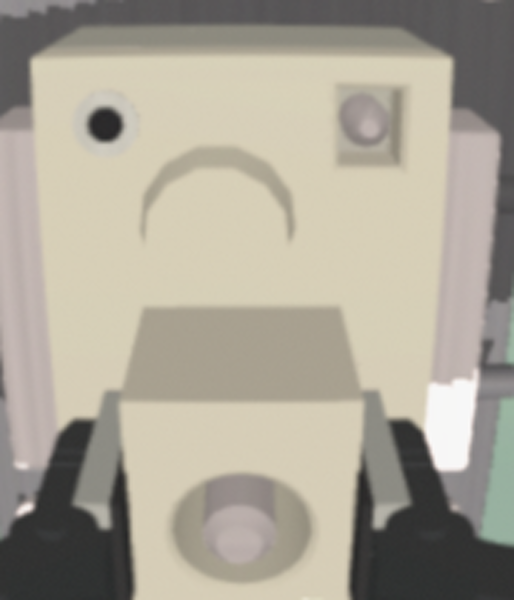

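View pics/s13c.png

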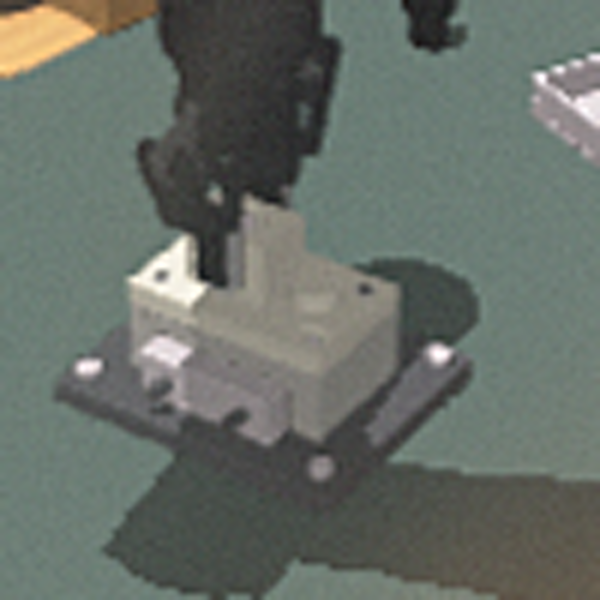

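Flush in both views: no gap at the joint line, z dropped 3.7 mm after collar contact, and the cover has not shifted in the hand. There is a side force of −9.7 N in x, which I'll ease slightly.

Emit:
arm_command(commands=[[-0.012,0,0,0,0,0,-1],[0,0,0,0,0,0,-1],[0,0,0,0,0,0,-1]])

```text
clock: 19.18
eef_pos: [503.6, 20.8, 93.4]
orientation: [0.628, 0.778, 0.001, 0.001]
ft_force: [-7.5, 0.9, 23.5]
gripper_width: 33.3
```

```bash
python3 - <<'E'
from h import *
p=shot('scene','e1'); a=cv2.imread('pics/scene0.png')
cv2.imwrite('pics/e1c.png',cv2.resize(p['frame'][170:350,90:470,::-1],(760,360)))
E
```

```text
(no output)
```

View pics/e1c.png

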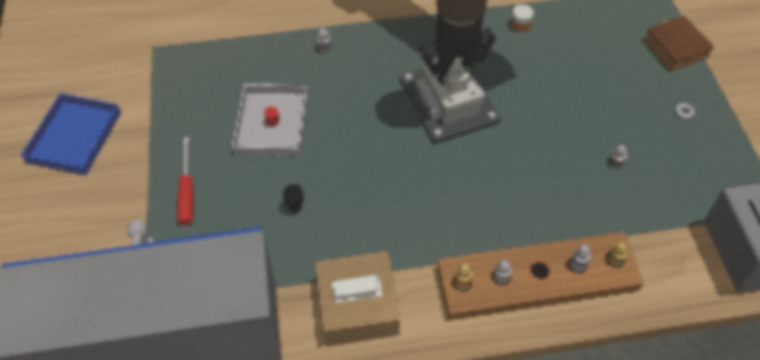

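The cap is in the steel tray at (272,117), the cover is on the housing at (460,95), and the other items are where they were. Handing in.

```bash
python3 - <<'E'
from plant import telemetry, env
s=telemetry.state();print(s['clock'],s['eef_pos'],s['ft_force'],s['gripper_width'])
print(env.close_job())
E
```

```text
19.225 [503.63606184  20.85442527  93.42957239] [-7.82880491  0.8717924  23.11014199] 32.81792348238281
the job is handed in; nothing more can be done
None
```

The red cap is off the shaft and standing in the bare steel tray. The cream cover is on both dowels, pressed flush against the spring. I handed the job in at 19.2 s with the gripper still holding it down at about 23 N.

- **Fit:** The tool went down 3.7 mm after meeting the collar (3.5 mm expected) and stopped at z 93.4 mm against 93.5 mm predicted for flush. The side view showed no gap at the joint, and the cover had not shifted in the grip.
- **Not perfect:** A side force of about 8 N in −x remained under the push. I tried to ease it and it only dropped from 9.7 N.
- **Not seen directly:** I could see the far dowel in its slot, but the near dowel's hole was hidden by the gripper. That it is seated is inferred from the full travel.
- **Other things:** In the last scene view nothing else on the bench appeared to have moved.

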